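Hang a mortar cube in its carrier on the spring scale

TASK

Weigh the mortar cube: pick the steel carrier, with the cube in its pan, up by its orange grip and hang its cross bar in the hook of the spring scale. Keep hold and ease it down slowly until the spring carries the whole weight and your hand carries none, wait there until it stands still, and only then let go and move away, so that the hook neither drops nor springs up. Keep the cube in the pan, do not force the scale, and leave the other things on the bench where they are.

Things in the scene. Friction and masses are not known exactly. Their poses are not given: they have to be found in the camera images.
- scale_stand: Spring scale fixed to the bench: grey foot, square aluminium column 324 mm tall, on it a blue carriage with a level flat steel arm ending in an open-topped hook. Origin on the bench straight below the hook; x points from the hook along the arm to the column, 180 mm away (foot, 130 x 140 mm, begins at 100 mm); z up. Hang things by coming in over the hook's free end, along +x.
- scale_hook (a joint): How far the hook is pulled straight down, m: 0 empty, stop 0.115. Spring 70 N/m, lightly damped: settles at weight / 70. Weight of carrier plus cube is unknown, 2.2 to 6.7 N, so 0.031 to 0.096. The scale is misused if the hook ever moves faster than 0.06 m/s up or down, goes beyond 0.108, or the carrier bears on it with over 12 N.
- hook_seat (a point): Where the middle of the carrier's bar lies when hung; moves with the hook (234 mm above the bench when empty). Axes as the stand's. The hook is a 22 mm wide steel U: floor 4 mm below this point, 17 mm clear between its tip (-x side, 4 mm thick, top 16 mm above this point) and its back stop (+x side, top 22 mm above it). The arm behind, 6 mm thick, has its top level with the floor.
- carrier_grip (a point): Centre of the orange grip on the steel carrier: a block 20 x 20 mm, 38 mm tall, on an 8 mm stem, 169 mm above the carrier's underside. Axes of the carrier: z up, y along the cross bar, x across it (the carrier is the same either way round).
- carrier_bar (a point): Middle of the carrier's cross bar, a round bar 8 mm thick along the carrier's y, 84 mm long between two 6 mm uprights; 59 mm below the grip's centre and 110 mm above the carrier's underside. Under it the frame is open down to the cube's top (45 mm above the underside), so the hook passes through along the carrier's x.
- carrier_pan (a point): Where the cube's centre belongs: 25 mm above the carrier's underside, in the shallow rimmed pan (plate 62 x 96 mm). The carrier hangs upright from the bar by itself.
- cube_centre (a point): Centre of the grey mortar cube (40 mm) lying loose in the carrier's pan.
- carrier: The whole steel carrier (62 x 96 mm, 188 mm tall), origin at the centre of its underside, axes as at its grip.
- stopwatch: Bystander, not to be disturbed: black and grey stopwatch, 71 x 60 x 19 mm; origin at the centre of its underside.
- weighing_bottle: Bystander, not to be disturbed: small glass weighing bottle with knobbed lid, 43 mm across, 64 mm tall; origin at the centre of its underside.
- crucible: Bystander, not to be disturbed: small white crucible, 44 mm across, 37 mm tall; origin at the centre of its underside.
- marker_pen: Bystander, not to be disturbed: white marker pen with black cap, 135 mm long, 17 mm thick; origin at the centre of its underside.

How it is judged:
On the way, in this order (a step that is already met when the one before it is completed fails the run):
1. the carrier has been lifted well off the bench, with the cube in it (height (world z) of carrier above 0.05 m and distance between cube_centre and carrier_pan below 0.015 m), for 0.1 s.
2. still held, the carrier's bar lies in the hook, the spring is loaded and hook and carrier stand still (x of carrier_bar in the frame of hook_seat between -0.008 and 0.008 m and z of carrier_bar in the frame of hook_seat between -0.005 and 0.006 m and y of carrier_bar in the frame of hook_seat between -0.025 and 0.025 m and contact force between the fingers and carrier above 1 N and value of joint scale_hook above 0.028 m and velocity of joint scale_hook between -0.012 and 0.012 m/s), for 0.3 s.
At the end, for the whole second after the job is handed in: The carrier hangs free and upright (within 0.12 rad) by its bar in the hook (bar within 8 mm of the seat along the arm, 25 mm across, 6 mm in height), spring down more than 28 mm, hook under 0.03 m/s, carrier under 0.06 m/s, cube within 15 mm of its place in the pan (x of carrier_bar in the frame of hook_seat between -0.008 and 0.008 m and z of carrier_bar in the frame of hook_seat between -0.005 and 0.006 m and y of carrier_bar in the frame of hook_seat between -0.025 and 0.025 m and value of joint scale_hook above 0.028 m and velocity of joint scale_hook between -0.03 and 0.03 m/s and angle between carrier's own z axis and vertical below 0.12 rad and linear speed of carrier below 0.06 m/s and distance between cube_centre and carrier_pan below 0.015 m); the robot touches nothing.
It fails at once if the hook drops or springs up (faster than 0.06 m/s) (velocity of joint scale_hook above 0.06 m/s or velocity of joint scale_hook below -0.06 m/s).
It fails at once if the scale is pulled beyond its range (more than 108 mm) (value of joint scale_hook above 0.108 m).
It fails at once if the carrier bears on the scale with more than 12 N (contact force between carrier and scale_stand above 12 N).
It fails at once if the cube leaves the pan (distance between cube_centre and carrier_pan above 0.03 m).
It fails at once if a bystander is moved by more than 20 mm (distance of any of stopwatch, weighing_bottle, crucible, marker_pen from where it was at the start of the episode above 0.02 m).
It also fails if it takes over 54 s, if anything falls off the work surface, if the arm or the gripper's body presses on something with over 40 N, if the wrist force passes 120 N, or if a joint passes its speed limit or range.

ROBOT

A 6-joint arm with a two-finger parallel gripper is mounted at the origin on a cart in front of the work surface, level with it; the furniture and walls round the work are solid. World frame = base frame: x ahead of the robot, y to its left, z up, the work surface at z = 0. Lengths are in m, angles in rad, forces in N, time in s.
With the tool pointing down it reaches from about 0.25 to 0.775 m from the base axis. Payload 4 kg.
Tool frame: the origin (TCP) lies between the finger pads; the fingertips stand 14 mm ahead of it and the grasp point (between the pads) lies 5 mm behind it (tip_reach is the distance from the TCP to the fingertips, in m); z points along the fingers, y is the line along which they close (so a half turn about z gives the same grasp; the last joint's range is limited). The gripper opens to 94 mm and grips with 3 to 60 N. Pads are 16 mm wide; open, the fingers measure 119 mm over their backs; the gripper's body (75 mm by 177 mm) begins 78 mm behind the grasp point.
Start: joints at [1.111, 0.087, 1.371, -0, 1.684, -0.103], TCP at [0.192, 0.515, 0.22] pointing down, gripper open.
Joint ranges: [-3.1, 3.1], [-0.76, 2.03], [0.27, 2.55], [-1.08, 4.22], [0.17, 2.65], [-2.57, 2.57]. Speed limits (rad/s): [2.79, 2.79, 3.14, 3.14, 3.14, 3.14].

INTERFACE

Orientations are given as [roll, pitch, yaw] about the fixed x, y, z axes, in that order (R = Rz(yaw) Ry(pitch) Rx(roll)).
In Python, from bench import * gives the robot as it stands. The module is installed in compiled form; this text tells all that it offers.
- The arm moves only by the tool servo_tool, never from a script. Its argument "targets" is a list of rows, each a list of 4 numbers: the shift along the tool's x, y, z in cm, then the turn about the tool's z in degrees. A call has 1 to 8 rows; each row is the pose to reach, as a shift and turn from the pose commanded when the call began, along the tool's axes at that moment; what a row does not reach only later rows make up. A row lasts 1/8 s, in which the tool goes at most 62.5 mm and 10.7 degrees, less where a joint would pass 70% of its speed; a pose out of reach is approached as far as the arm can. A call with a gripper value outside its range is refused whole. "claw" is the closure in counts, from 0 (fully open) to 255 (shut), set as the call begins (left out, the last holds). The fingers move at their own pace and stop on an object; the grip force is fixed at half the most. Time passes only in rows, so rows that repeat a pose let the fingers close. It gives the time, the measured TCP pose, the force, the opening and the grip force at its end, in the units of the state.
- get_obs(): the state, without advancing time (a new reading comes with each control period).
- snapshot(name): name is "scene" or "top"; returns the picture (480x640x3 uint8, blue, green, red); there is no depth.
- camera_model(name): a dict with "camera_matrix" (3x3 intrinsics, pixels), "camera_from_world" (4x4, takes a point from world to camera coordinates). Camera axes: x right, y up, looking along -z (the intrinsics and any distortion apply to the point x, -y, -z); pixel columns grow to the right and rows downward; lengths in m; the calibration is good to about 2 mm. A picture is of the moment at which its call begins. camera_model takes no time and is no camera call.
- close_job(): hands the job in; it is judged then, once.
The state is a dict: "time": time; "joint_positions": joint angles; "qvel": joint speeds; "joint_torque": joint torques, N m; "tool_pos": TCP position; "ee_rot": TCP orientation; "wrist_force": force on the tool from outside, world axes, zero at the start; "wrist_torque": the same for the moment, N m; "width": finger opening in m; "finger_force": force on a finger pad.
Only numpy, scipy, OpenCV 4.12 (cv2) and the standard library are available. Lean on these libraries where they do the work, as an engineer would, in place of code of your own. Each camera call takes 0.05 s, during which the arm holds its last target. There are 200 camera calls.

## Working session

There is one attempt and no reset: what is moved stays moved. The work goes in short steps, Python scripts to look and compute and a tool call to move; the robot and the scene stay as the last step left them, time stands still between calls to the robot, and variables do not carry over. Pictures are saved under pics/ and viewed, at most 10 in all, crops included, and the job is handed in when it is done.

Besides the shell and the picture viewer there is one more tool, called after "Call:" as name([rows], argument=value, ...), one row to a line, values as JSON. servo_tool: Moves the arm, as the interface text tells. Its arguments: {"type":"object","properties":{"targets":{"type":"array"},"claw":{"type":"number"}},"required":["targets"]}

```bash
mkdir -p pics; python3 - <<'E'
from bench import *
import cv2
for n in("scene","top"):
    cv2.imwrite(f"pics/{n}0.png",snapshot(n)); print(camera_model(n))
print(get_obs())
E
```

```text
{'camera_matrix': array([[480.18732677,   0.        , 327.66882976],
       [  0.        , 480.18732677, 239.71430154],
       [  0.        ,   0.        ,   1.        ]]), 'camera_from_world': array([[-0.75691863,  0.65349975, -0.00350153,  0.3882585 ],
       [-0.39320316, -0.45113634,  0.8011662 ,  0.1010764 ],
       [ 0.52198224,  0.60779444,  0.59843167, -1.44303968],
       [ 0.        ,  0.        ,  0.        ,  1.        ]])}
{'camera_matrix': array([[560.53170395,   0.        , 324.28224384],
       [  0.        , 560.53170395, 240.89486674],
       [  0.        ,   0.        ,   1.        ]]), 'camera_from_world': array([[ 0.00819389, -0.99981891,  0.01717602,  0.02714827],
       [ 0.98645748,  0.01089583,  0.16365487, -0.5602767 ],
       [-0.16381238,  0.01560244,  0.98636812, -1.27868171],
       [ 0.        ,  0.        ,  0.        ,  1.        ]])}
{'time': 0.1, 'joint_positions': array([ 1.11088293e+00,  8.79177947e-02,  1.37205086e+00, -1.84887280e-05,
        1.68359179e+00, -1.03108926e-01]), 'qvel': array([-2.04760743e-03, -1.71625003e-03, -4.06078114e-03,  5.51817422e-05,
       -2.99903192e-04,  3.49479675e-04]), 'joint_torque': array([ 1.89445767e-03, -3.41252232e+01, -3.03300834e+01,  7.19086896e-02,
        3.04735755e-02, -1.02616309e-04]), 'tool_pos': array([0.19192107, 0.51495322, 0.21842764]), 'ee_rot': array([-3.13963342e+00, -1.84260073e-04,  2.78478594e+00]), 'wrist_force': array([ 0.0921541 ,  0.17415916, -0.44502881]), 'wrist_torque': array([ 0.00920507, -0.03293457, -0.01133842]), 'finger_force': 0.0, 'width': 0.09417140705450408}
```

View pics/scene0.png

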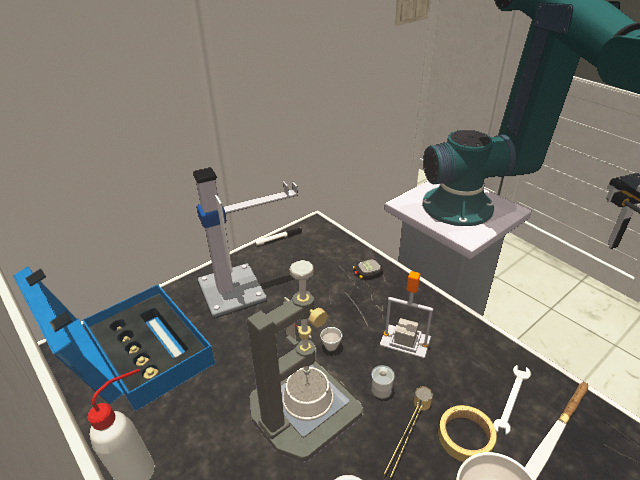

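View pics/top0.png

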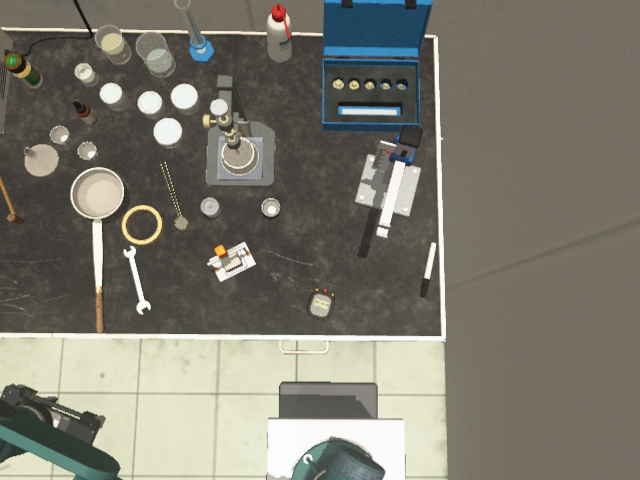

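The scene view shows the grip at about (413,282), the pan at (406,340) and the hook at (291,188). The top view shows the grip at (221,252), the pan centre at about (232,262) and the hook at (383,232). I'll zoom in on a mosaic of crops.

```bash
python3 - <<'E'
import cv2,numpy as np
s=cv2.imread("pics/scene0.png");t=cv2.imread("pics/top0.png")
def c(im,x,y,w=66,h=50): 
    o=cv2.resize(im[y:y+h,x:x+w],None,fx=6,fy=6,interpolation=cv2.INTER_CUBIC)
    for i in range(0,w,10):
        cv2.putText(o,str(x+i),(i*6,8),0,.3,(0,255,255)); cv2.line(o,(i*6,10),(i*6,14),(0,255,255))
    for i in range(0,h,10): cv2.putText(o,str(y+i),(0,i*6+4),0,.3,(0,255,255)); 
    return o
a=np.vstack([np.hstack([c(s,375,265,66,50),c(s,250,165,66,50)]),np.hstack([c(t,200,235),c(t,360,195)])])
print(a.shape);cv2.imwrite("pics/m1.png",a)
E
```

```text
(600, 792, 3)
```

View pics/m1.png

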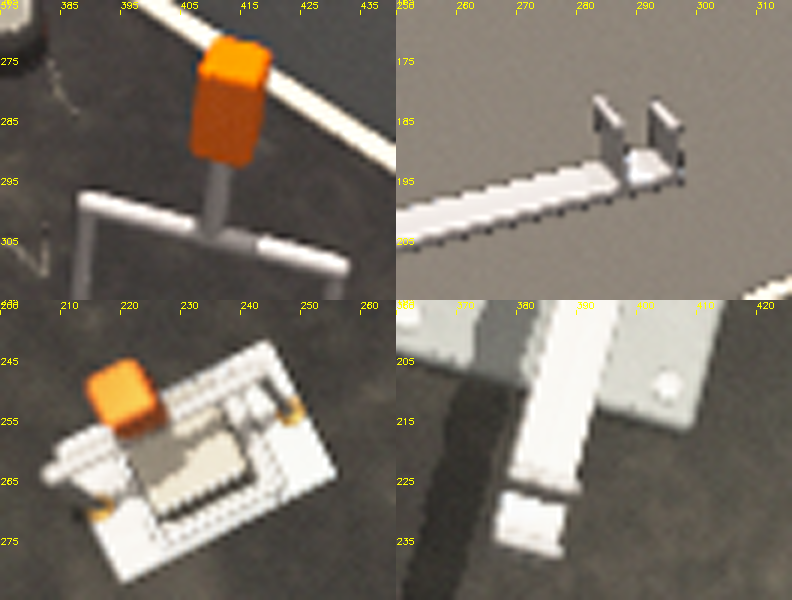

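```bash
cat > h.py <<'E'
import numpy as np
from bench import camera_model
from scipy.optimize import least_squares
def proj(n,p):
    m=camera_model(n);q=(m["camera_from_world"]@np.append(p,1))[:3];q=m["camera_matrix"]@(q*[1,-1,-1]);return q[:2]/q[2]
def tri(a,b):
    r=least_squares(lambda p:np.r_[proj("scene",p)-a,proj("top",p)-b],[.4,0,.1]);return r.x.round(4),r.fun.round(1)
def onz(n,uv,z):
    return np.append(least_squares(lambda p:proj(n,np.append(p,z))-uv,[.4,0]).x,z).round(4)
E
python3 - <<'E'
from h import *
print("griptop",tri((414.3,274),(220.5,250.2)),onz("top",(220.5,250.2),.188),onz("scene",(414.3,274),.188),onz("scene",(413.5,281.8),.169))
print("bar",tri((410.7,303.7),(226.5,253.2)))
print("barends",onz("scene",(388.3,298),.114),onz("scene",(433,309.3),.114),onz("top",(207.5,263.7),.114),onz("top",(245,243.3),.114))
print("tip",tri((295.2,184),(382,236.2)))
print("back",tri((285.7,183.4),(384.8,225.3)))
print("floor",tri((292,192.5),(382.6,231.5)))
# column: cap scene (205,175) top (405,140)
print("col",tri((205,174),(407,138)))
print("arm axis by top z.23", onz("top",(382,231.5),.23),onz("top",(396,175),.23))
E
```

```text
griptop (array([0.514 , 0.2525, 0.1873]), array([-0.3, -0. , -0.2,  0.2])) [0.5142 0.2519 0.188 ] [0.5144 0.2533 0.188 ] [0.5146 0.2541 0.169 ]
bar (array([0.517 , 0.2536, 0.1122]), array([-1.2, -0.1, -1.1,  0.8]))
barends [0.5385 0.2161 0.114 ] [0.4958 0.2952 0.114 ] [0.4946 0.2921 0.114 ] [0.5413 0.2106 0.114 ]
tip (array([ 0.5376, -0.0801,  0.2466]), array([ 0.,  0.,  0., -0.]))
back (array([ 0.5588, -0.0853,  0.2538]), array([ 0.3,  0.1,  0.2, -0.2]))
floor (array([ 0.5489, -0.0822,  0.2288]), array([-1. , -0.2, -0.6,  0.7]))
col (array([ 0.721 , -0.1235,  0.3193]), array([ 1.8,  0.5,  1.1, -1.5]))
arm axis by top z.23 [ 0.5501 -0.0821  0.23  ] [ 0.6697 -0.1123  0.23  ]
```

Call:
servo_tool([
  [-3.5, -1.2, -0.3, -5],
  [-8.7, -2.9, -0.8, -12],
  [-14.2, -4.8, -1.2, -19],
  [-19.7, -6.6, -1.5, -26],
  [-25.2, -8.5, -1.5, -33],
  [-30.7, -10.4, -1.5, -40],
  [-35.9, -12.1, -1.5, -46],
  [-39.4, -13.3, -1.5, -49.4],
])

```text
time: 1.1
tool_pos: [0.5163, 0.2511, 0.2336]
ee_rot: [3.142, -0.001, -2.636]
wrist_force: [-0.1, -0.0, 0.7]
width: 0.0942
finger_force: 0.0
```

Call:
servo_tool([
  [0, 0, 0, 0],
  [0, 0, 0, 0],
])

```text
time: 1.35
tool_pos: [0.5142, 0.2535, 0.234]
ee_rot: [3.141, -0.001, -2.636]
wrist_force: [0.1, 0.3, 0.2]
width: 0.094
finger_force: 0.0
```

```bash
python3 - <<'E'
from bench import *
import cv2,numpy as np
s=snapshot("scene");t=snapshot("top")
o=get_obs();print(o["tool_pos"],o["ee_rot"],o["time"])
f=lambda i,x,y:cv2.resize(i[y:y+110,x:x+80],None,fx=5,fy=5,interpolation=cv2.INTER_CUBIC)
cv2.imwrite("pics/m2.png",np.hstack([f(s,370,215),f(t,190,200)]))
E
```

```text
[0.51389885 0.25408213 0.23451236] [ 3.14106647e+00 -1.28116799e-04 -2.63485124e+00] 1.45
```

View pics/m2.png

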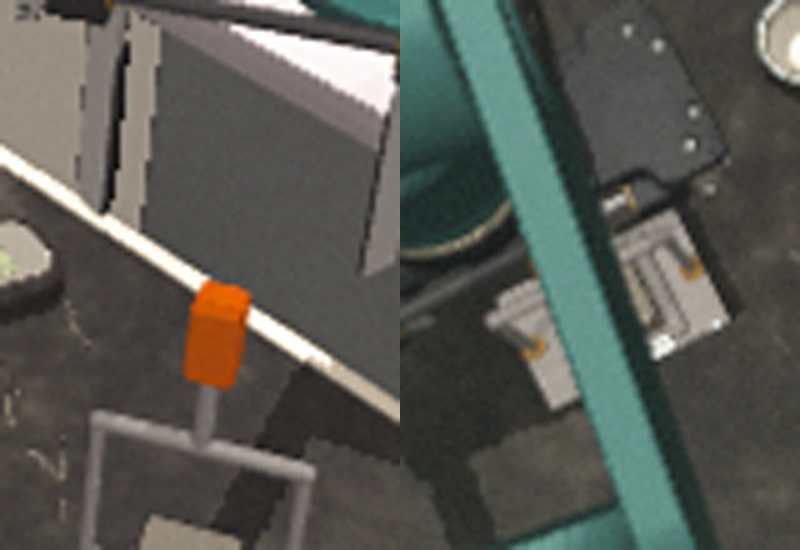

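The fingers straddle the orange grip in line with the bar, with the tips at about (390,257) and (447,269) and the grip top at (414,274). I'll descend and close.

Call:
servo_tool([
  [0, 0, 1.5, 0],
  [0, 0, 3.5, 0],
  [0, 0, 5.2, 0],
  [0, 0, 6.3, 0],
  [0, 0, 6.8, 0],
  [0, 0, 6.8, 0],
])

```text
time: 2.2
tool_pos: [0.5148, 0.2531, 0.1664]
ee_rot: [3.142, -0.0, -2.636]
wrist_force: [-0.1, -1.2, 0.3]
width: 0.0936
finger_force: 0.0
```

Call:
servo_tool([
  [0, 0, 0, 0],
  [0, 0, 0, 0],
  [0, 0, 0, 0],
  [0, 0, 0, 0],
  [0, 0, 0, 0],
  [0, 0, 0, 0],
  [0, 0, 0, 0],
  [0, 0, 0, 0],
], claw=255)

```text
time: 3.2
tool_pos: [0.5149, 0.253, 0.1664]
ee_rot: [-3.141, -0.0, -2.636]
wrist_force: [2.8, -0.3, 2.2]
width: 0.02
finger_force: 30.0
```

Call:
servo_tool([
  [0, 0, -0.3, 0],
  [0, 0, -1.2, 0],
  [0, 0, -2.7, 0],
  [0, 0, -4.7, 0],
  [0, 0, -7.2, 0],
  [0, 0, -9.7, 0],
  [0, 0, -12.2, 0],
  [0, 0, -14.2, 0],
])

```text
time: 4.2
tool_pos: [0.515, 0.2532, 0.3111]
ee_rot: [-3.141, 0.003, -2.636]
wrist_force: [0.4, -1.2, -4.2]
width: 0.0201
finger_force: 30.0
```

Call:
servo_tool([
  [0, 0, -1, 0],
  [0, 0, -1.5, 0],
  [0, 0, -1.5, 0],
  [0, 0, -1.5, 0],
])

```text
time: 4.7
tool_pos: [0.5146, 0.253, 0.3224]
ee_rot: [3.141, -0.002, -2.636]
wrist_force: [-0.7, -0.2, -4.6]
width: 0.0198
finger_force: 30.0
```

Call:
servo_tool([
  [0.22, -0.27, 0, 0.5],
  [0.86, -1.07, 0, 1.8],
  [1.9, -2.36, 0, 4.1],
  [3.1, -3.9, 0, 6.7],
  [4.63, -5.77, 0, 9.9],
  [6.3, -7.86, 0, 13.5],
  [8.12, -10.1, 0, 17.4],
  [9.98, -12.43, 0, 21.35],
])

```text
time: 5.7
tool_pos: [0.487, 0.094, 0.3238]
ee_rot: [-3.141, 0.001, -3.014]
wrist_force: [-0.0, -0.7, -4.3]
width: 0.0199
finger_force: 30.0
```

Call:
servo_tool([
  [0.89, -2.83, 0, 4],
  [1.76, -5.6, 0, 7.9],
  [2.56, -8.15, 0, 11.4],
  [3.28, -10.46, 0, 14.7],
  [3.86, -12.3, 0, 17.3],
  [4.36, -13.9, 0, 19.5],
  [4.67, -14.9, 0, 20.9],
  [4.77, -15.21, 0, 21.35],
])

```text
time: 6.7
tool_pos: [0.4603, -0.0616, 0.3235]
ee_rot: [3.141, 0.0, 2.9]
wrist_force: [0.8, 0.4, -4.1]
width: 0.0199
finger_force: 30.0
```

Call:
servo_tool([
  [0, 0, 0, 0],
  [0, 0, 0, 0],
  [0, 0, 0, 0],
  [0, 0, 0, 0],
])

```text
time: 7.2
tool_pos: [0.4606, -0.0607, 0.3235]
ee_rot: [3.141, -0.0, 2.902]
wrist_force: [0.5, -0.1, -4.4]
width: 0.0202
finger_force: 30.0
```

```bash
python3 - <<'E'
from bench import *
import cv2,numpy as np
s=snapshot("scene");t=snapshot("top")
o=get_obs();print(o["tool_pos"],o["ee_rot"],o["time"],o["wrist_force"])
f=lambda i,x,y:cv2.resize(i[y:y+110,x:x+80],None,fx=5,fy=5,interpolation=cv2.INTER_CUBIC)
cv2.imwrite("pics/s3.png",s);cv2.imwrite("pics/t3.png",t)
cv2.imwrite("pics/m3.png",np.hstack([f(s,275,135),f(t,340,200)]))
E
```

```text
[ 0.46057258 -0.06084172  0.32345667] [ 3.14150847e+00 -4.41604370e-05  2.90213531e+00] 7.3 [ 0.55750045 -0.2436492  -4.15618935]
```

View pics/m3.png

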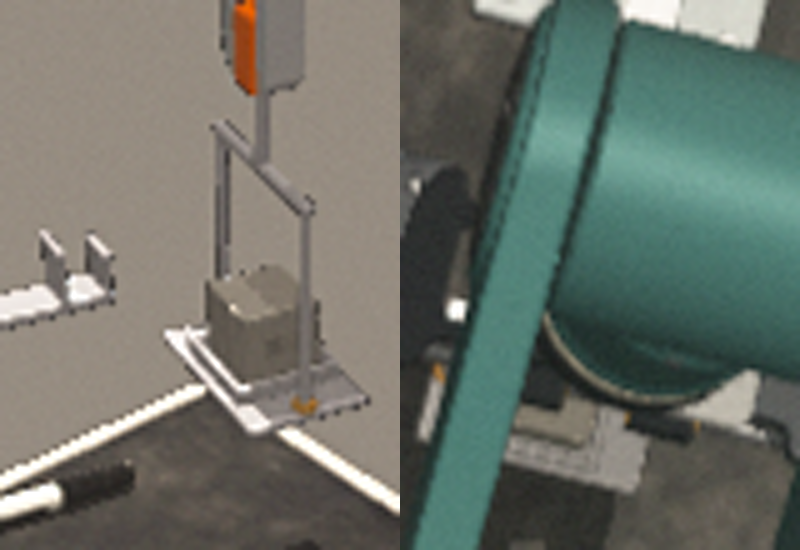

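The carrier hangs level with the cube in its pan. The bar ends are at about (318.4,160) and (336.6,177) in the scene view, and the hook is at (290,190). I'll check these against the model.

```bash
python3 - <<'E'
from h import *
b=np.array([.4606,-.0608,.267])
for a in(76.5,73,80):
    d=np.array([np.cos(np.radians(a)),np.sin(np.radians(a)),0])*.042
    print(a,proj("scene",b-d),proj("scene",b+d))
print(proj("scene",b))
u=np.array([np.cos(np.radians(-13.7)),np.sin(np.radians(-13.7)),0]);w=np.array([-u[1],u[0],0])
S=np.array([.548,-.0826,.234])
for x,y,z in[(-10.5,0,16),(-10.5,11,16),(-10.5,-11,16),(10.5,11,22),(10.5,-11,22),(0,0,-4)]:
    print((x,y,z),proj("scene",S+(u*x+w*y+[0,0,z])/1000),proj("top",S+(u*x+w*y+[0,0,z])/1000))
E
```

```text
76.5 [318.87916284 160.27485587] [336.00304897 176.12457639]
73 [319.88673667 160.04878572] [334.95065846 176.37725495]
80 [317.90012806 160.52930117] [337.0198322  175.84112917]
[327.20370366 167.97997867]
(-10.5, 0, 16) [295.07701332 182.69016172] [382.23670594 235.75673178]
(-10.5, 11, 16) [297.11839836 184.92933979] [376.89440767 234.41549118]
(-10.5, -11, 16) [293.06562273 180.4838843 ] [387.58148218 237.09859449]
(10.5, 11, 22) [288.16818721 184.78734036] [379.63768774 223.8565102 ]
(10.5, -11, 22) [284.2053451  180.29686238] [390.3499057  226.54069725]
(0, 0, -4) [291.16070143 191.61594159] [382.24159986 232.53618309]
```

Call:
servo_tool([
  [-0.4, 0, 0, 0],
  [-1.3, 0, 0, 0],
  [-2.6, 0, 0, 0],
  [-4.1, 0, 0, 0],
  [-5.6, 0, 0, 0],
  [-7.0, 0, 0, 0],
  [-8.2, 0, 0, 0],
  [-8.8, 0, 0, 0],
])

```text
time: 8.3
tool_pos: [0.5468, -0.0822, 0.3231]
ee_rot: [3.142, -0.001, 2.902]
wrist_force: [-1.2, -0.1, -4.7]
width: 0.0198
finger_force: 30.0
```

Call:
servo_tool([
  [-0.2, 0, 0, 0],
  [-0.2, 0, 0, 0],
  [-0.2, 0, 0, 0],
  [-0.2, 0, 0, 0],
])

```text
time: 8.8
tool_pos: [0.5477, -0.0823, 0.3237]
ee_rot: [3.141, 0.0, 2.902]
wrist_force: [-0.3, 0.4, -4.5]
width: 0.0199
finger_force: 30.0
```

```bash
python3 - <<'E'
from bench import *
import cv2,numpy as np
s=snapshot("scene")
o=get_obs();print(o["tool_pos"],o["ee_rot"],o["time"],o["wrist_force"])
f=lambda i,x,y,w,h:cv2.resize(i[y:y+h,x:x+w],None,fx=8,fy=8,interpolation=cv2.INTER_CUBIC)
cv2.imwrite("pics/m4.png",f(s,255,150,80,70))
E
```

```text
[ 0.54777989 -0.08234101  0.32370735] [3.14152516e+00 3.91921719e-04 2.90176572e+00] 8.85 [-0.22592678 -0.54168689 -4.0976553 ]
```

View pics/m4.png

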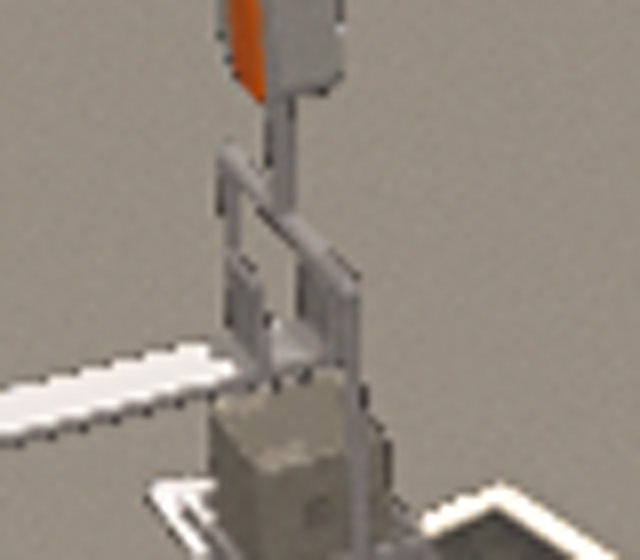

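The bar middle is at about (291,178), squarely above the hook floor at (291,193), between tip and back stop. I'll ease it down.

Call:
servo_tool([
  [0, 0, 0.3, 0],
  [0, 0, 0.7, 0],
  [0, 0, 1.1, 0],
  [0, 0, 1.5, 0],
  [0, 0, 1.9, 0],
  [0, 0, 2.2, 0],
  [0, 0, 2.4, 0],
  [0, 0, 2.6, 0],
])

```text
time: 9.85
tool_pos: [0.548, -0.0824, 0.2974]
ee_rot: [3.142, 0.0, 2.902]
wrist_force: [-0.0, -0.5, -4.2]
width: 0.0198
finger_force: 30.0
```

Call:
servo_tool([
  [0, 0, 0.2, 0],
  [0, 0, 0.4, 0],
  [0, 0, 0.6, 0],
  [0, 0, 0.8, 0],
  [0, 0, 1.0, 0],
  [0, 0, 1.2, 0],
  [0, 0, 1.4, 0],
  [0, 0, 1.6, 0],
])

```text
time: 10.85
tool_pos: [0.548, -0.0824, 0.2815]
ee_rot: [3.141, 0.0, 2.902]
wrist_force: [-0.7, -0.3, -3.9]
width: 0.0199
finger_force: 30.0
```

Call:
servo_tool([
  [0, 0, 0.25, 0],
  [0, 0, 0.5, 0],
  [0, 0, 0.75, 0],
  [0, 0, 1.0, 0],
  [0, 0, 1.25, 0],
  [0, 0, 1.5, 0],
  [0, 0, 1.75, 0],
  [0, 0, 2.0, 0],
])

```text
time: 11.85
tool_pos: [0.548, -0.0824, 0.2614]
ee_rot: [3.141, 0.0, 2.902]
wrist_force: [0.1, 0.5, -2.5]
width: 0.02
finger_force: 30.0
```

Call:
servo_tool([
  [0, 0, 0.25, 0],
  [0, 0, 0.5, 0],
  [0, 0, 0.75, 0],
  [0, 0, 1.0, 0],
  [0, 0, 1.25, 0],
  [0, 0, 1.4, 0],
  [0, 0, 1.5, 0],
  [0, 0, 1.5, 0],
])

```text
time: 12.85
tool_pos: [0.548, -0.0824, 0.2465]
ee_rot: [3.141, 0.0, 2.902]
wrist_force: [-1.5, -0.2, -1.2]
width: 0.0195
finger_force: 30.0
```

```bash
python3 - <<'E'
from bench import *
import cv2,numpy as np
F=[]
for i in range(10):
    s=snapshot("scene");o=get_obs();F.append(o["wrist_force"])
print(o["tool_pos"],np.mean(F,0),np.std(F,0))
f=lambda i,x,y,w,h:cv2.resize(i[y:y+h,x:x+w],None,fx=8,fy=8,interpolation=cv2.INTER_CUBIC)
cv2.imwrite("pics/m5.png",f(s,255,165,80,70))
E
```

```text
[ 0.5479955  -0.08241439  0.24648856] [-0.50334764  0.04271047 -1.44897982] [0.50924048 0.46784758 0.48028143]
```

View pics/m5.png

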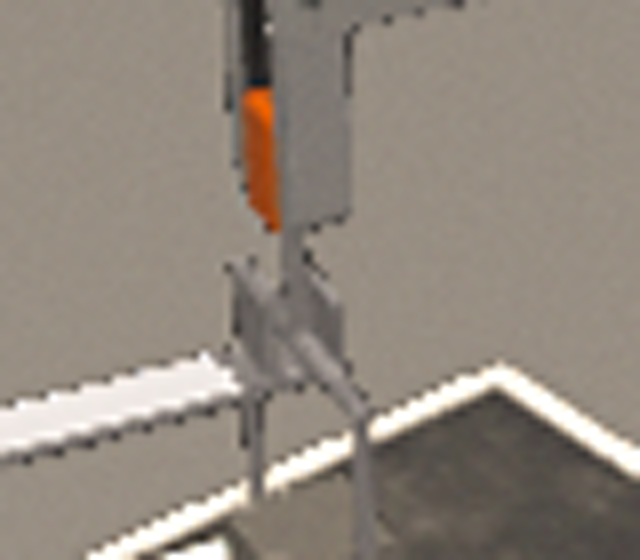

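The bar lies in the hook, with its middle at about (291,206), and about 1.5 N is still carried by the hand. I'll lower further, slowly.

Call:
servo_tool([
  [0, 0, 0.2, 0],
  [0, 0, 0.45, 0],
  [0, 0, 0.7, 0],
  [0, 0, 0.95, 0],
  [0, 0, 1.2, 0],
  [0, 0, 1.45, 0],
  [0, 0, 1.7, 0],
  [0, 0, 1.9, 0],
])

```text
time: 14.35
tool_pos: [0.548, -0.0824, 0.2274]
ee_rot: [3.142, 0.0, 2.902]
wrist_force: [-0.5, 1.3, 0.3]
width: 0.0196
finger_force: 30.0
```

Call:
servo_tool([
  [0, 0, 0.1, 0],
  [0, 0, 0.1, 0],
  [0, 0, 0.1, 0],
  [0, 0, 0.1, 0],
])

```text
time: 14.85
tool_pos: [0.548, -0.0824, 0.2266]
ee_rot: [3.142, 0.0, 2.902]
wrist_force: [-0.3, -0.2, -0.0]
width: 0.0201
finger_force: 30.0
```

```bash
python3 - <<'E'
from bench import *
import numpy as np
F=[]
for i in range(80):
    s=snapshot("scene");o=get_obs();F.append(o["wrist_force"])
print(o["time"],o["tool_pos"],o["ee_rot"],np.mean(F,0),np.std(F,0)/9,np.mean(F[:40],0))
E
```

```text
18.85 [ 0.54797744 -0.08242437  0.22646817] [3.14153957e+00 1.85638873e-05 2.90172275e+00] [-0.08779882 -0.07830356 -0.0808884 ] [0.04921564 0.04705096 0.05420897] [-0.11176716 -0.12166716 -0.09614844]
```

Call:
servo_tool([
  [0, 0, 0.1, 0],
  [0, 0, 0.1, 0],
  [0, 0, 0.1, 0],
  [0, 0, 0.1, 0],
  [0, 0, 0.1, 0],
  [0, 0, 0.1, 0],
])

```text
time: 19.6
tool_pos: [0.548, -0.0824, 0.2255]
ee_rot: [3.142, 0.0, 2.902]
wrist_force: [-0.3, -0.5, 0.3]
width: 0.0196
finger_force: 30.0
```

Call:
servo_tool([
  [0, 0, 0, 0],
  [0, 0, 0, 0],
  [0, 0, 0, 0],
  [0, 0, 0, 0],
  [0, 0, 0, 0],
  [0, 0, 0, 0],
  [0, 0, 0, 0],
  [0, 0, 0, 0],
], claw=150)

```text
time: 20.6
tool_pos: [0.548, -0.0824, 0.2255]
ee_rot: [3.142, 0.0, 2.902]
wrist_force: [0.0, 0.2, 1.1]
width: 0.0387
finger_force: 0.0
```

Call:
servo_tool([
  [0, 0, 0, 0],
  [0, 0, 0, 0],
  [0, 0, 0, 0],
  [0, 0, 0, 0],
  [0, 0, 0, 0],
  [0, 0, 0, 0],
], claw=30)

```text
time: 21.35
tool_pos: [0.548, -0.0824, 0.2255]
ee_rot: [3.142, 0.0, 2.902]
wrist_force: [0.4, -0.6, -0.4]
width: 0.0829
finger_force: 0.0
```

Call:
servo_tool([
  [0, 0, -0.5, 0],
  [0, 0, -1.5, 0],
  [0, 0, -3, 0],
  [0, 0, -5, 0],
  [0, 0, -7, 0],
  [0, 0, -9, 0],
  [0, 0, -11, 0],
  [0, 0, -12, 0],
])

```text
time: 22.35
tool_pos: [0.5483, -0.0825, 0.3481]
ee_rot: [3.142, 0.004, 2.902]
wrist_force: [0.0, 0.1, -1.0]
width: 0.0829
finger_force: 0.0
```

Call:
servo_tool([
  [1, 0, 0, 0],
  [3, 0, 0, 0],
  [5, 0, 0, 0],
  [8, 0, 0, 0],
  [10, 0, 0, 0],
  [12, 0, 0, 0],
  [12, 0, 0, 0],
  [12, 0, 0, 0],
])

```text
time: 23.35
tool_pos: [0.4315, -0.0539, 0.345]
ee_rot: [3.141, -0.0, 2.902]
wrist_force: [-0.6, -0.5, -0.1]
width: 0.0829
finger_force: 0.0
```

```bash
python3 - <<'E'
from bench import *
import cv2,numpy as np
s0=snapshot("scene")
for i in range(12): s=snapshot("scene")
print(get_obs()["time"],get_obs()["tool_pos"],np.abs(s0[150:300,255:340].astype(int)-s[150:300,255:340]).max())
cv2.imwrite("pics/m6.png",cv2.resize(s[150:280,235:355],None,fx=4,fy=4,interpolation=cv2.INTER_CUBIC))
E
```

```text
24.0 [ 0.43146196 -0.05391204  0.34546844] 25
```

View pics/m6.png

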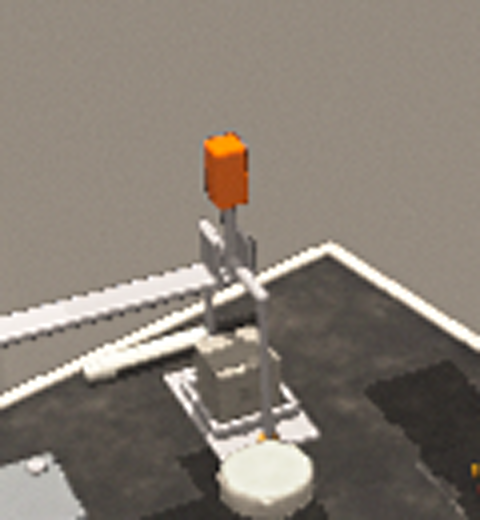

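The carrier hangs upright and still in the hook, with the grip at about (291,192) and the bar at (293,217). The cube is in its pan and the arm is clear, so I'm handing in.

```bash
python3 -c "
from bench import *
print(close_job())"
```

```text
the job is handed in; nothing more can be done
None
```

The job is handed in (no verdict was returned): the carrier, with the cube in its pan, hangs upright and still in the scale hook, the hand carried only about 0.1 N before a last 1 mm easing down and the release, the arm is clear, and the weight by the wrist force is roughly 4.4 N.

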